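Lay the green-sticker carton sticker up

TASK

Three small kraft cartons stand on end on the booth's table. Tip the one with the green sticker over its bottom edge, a quarter turn, so that it lies flat on the table with the green sticker facing straight up, close to where it stood. Tip it over on the table rather than lifting it off, and leave the orange and blue ones standing as they are.

Things in the scene. Friction and masses are not known exactly. Their poses are not given: they have to be found in the camera images.
- carton_green_center (a point): The one to tip: kraft carton 60 x 60 x 110 mm, 0.15 to 0.3 kg, loose, standing on its 60 x 60 end. Point: its centre, 55 mm up. z: along its length, up at the start. x: straight out of the side with the round green sticker (48 mm, mid-side, its tail folded over the top edge so it shows from above). Pushed near its top it tips, not slides; past 30 degrees it falls over
- carton_orange_center (a point): Bystander, to stay standing: kraft carton 60 x 60 x 110 mm, 0.15 to 0.3 kg, loose, standing on its 60 x 60 end. Point: its centre, 55 mm up. z: along its length, up at the start. x: straight out of the side with the round orange sticker (48 mm, mid-side, its tail folded over the top edge so it shows from above)
- carton_blue_center (a point): Bystander, to stay standing: kraft carton 60 x 60 x 110 mm, 0.15 to 0.3 kg, loose, standing on its 60 x 60 end. Point: its centre, 55 mm up. z: along its length, up at the start. x: straight out of the side with the round blue sticker (48 mm, mid-side, its tail folded over the top edge so it shows from above)
There are look-alikes about, which are no part of the job. What is shaped like the part that bears carton_blue_center but purple is not meant.

How it is judged:
At the end, for the whole second after the job is handed in: The green-sticker carton lies at rest on the table, its sticker facing up within 10 degrees, its centre 20 to 40 mm above the table and within 200 mm of where it was at the start; the orange and blue cartons stand within 20 mm and 10 degrees of where they were (angle between carton_green_center's own x axis and vertical below 0.175 rad and height (world z) of carton_green_center between 0.02 and 0.04 m and distance of carton_green_center from where it was at the start of the episode below 0.2 m and linear speed of carton_green below 0.02 m/s and angle between each of carton_orange_center, carton_blue_center's own z axis and vertical below 0.175 rad and distance of each of carton_orange_center, carton_blue_center from where it was at the start of the episode below 0.02 m); the robot touches nothing.
It fails at once if the green-sticker carton is lifted off the table (centre above 90 mm) (height (world z) of carton_green_center above 0.09 m).
It fails at once if the orange or blue carton is knocked over or moved by more than 20 mm (distance of any of carton_orange_center, carton_blue_center from where it was at the start of the episode above 0.02 m or angle between any of carton_orange_center, carton_blue_center's own z axis and vertical above 0.175 rad).
It also fails if it takes over 32 s, if anything falls off the work surface, if the arm or the gripper's body presses on something with over 40 N, if the wrist force passes 120 N, or if a joint passes its speed limit or range.

ROBOT

A 7-joint arm with a two-finger parallel gripper is mounted at the origin on the work surface. World frame = base frame: x ahead of the robot, y to its left, z up, the work surface at z = 0. Lengths are in m, angles in rad, forces in N, time in s.
With the tool pointing down it reaches from about 0.425 to 0.875 m from the base axis. Payload 4.7 kg.
Tool frame: the origin (TCP) lies at the very end of the fingers, on their centre line; the grasp point (between the pads) lies 19 mm behind it; z points along the fingers, y is the line along which they close (so a half turn about z gives the same grasp; the last joint's range is limited). The gripper opens to 87 mm and grips with 3 to 60 N. Pads are 19 mm wide; open, the fingers measure 117 mm over their backs; the gripper's body (75 mm by 190 mm) begins 51 mm behind the grasp point.
Start: joints at [-1.155, 0.321, -0.07, 1.45, 0.023, 1.371, -0.057], TCP at [0.254, 0.598, 0.223] pointing down, gripper open.
Joint ranges: [-2.86, 2.86], [-0.3, 2.09], [-1.38, 1.24], [0.06, 2.45], [-1.56, 4.7], [0.09, 2.05], [-2.69, 2.69]. Speed limits (rad/s): [2.57, 2.57, 3.14, 3.14, 3.14, 3.14, 3.14].

INTERFACE

Orientations are given as a rotation vector (axis times angle).
In Python, from bench import ctrl gives the robot as it stands.
- The arm moves only by the shell command python3 -m jog 'ROWS' [FORCE]. ROWS is JSON, a list that holds one entry, the list of rows, each a list of 7 numbers: the shift along the tool's x, y, z in mm, then the turn, a rotation vector about the tool's x, y, z in degrees, then the finger opening in mm, from 0 to 87. A call has 1 to 10 rows; each row is the pose to reach, as a shift and turn from the pose commanded when the call began, along the tool's axes at that moment; what a row does not reach only later rows make up. A row lasts 1/10 s, in which the tool goes at most 50 mm and 8.59 degrees, less where a joint would pass 70% of its speed; a pose out of reach is approached as far as the arm can. A call with a gripper value outside its range is refused whole. The fingers move at their own pace and stop on an object; FORCE is the grip in N (left out, the last holds). Time passes only in rows, so rows that repeat a pose let the fingers close. It gives the time, the measured TCP pose, the force, the opening and the grip force at its end, in the units of the state.
- ctrl.get_state(): the state, without advancing time (a new reading comes with each control period).
- ctrl.get_image(name): name is "side" or "top" or "wrist"; returns a dict with "image" (480x640x3 uint8, red, green, blue), "depth" (480x640 float32, m along the optical axis (not along the pixel's ray), 0 where there is no reading), "fov_y" (degrees; the focal length in pixels is half the picture's height over the tangent of half this angle, whatever the lens; pixels are square), "cx", "cy" (the principal point, pixels), "rvec" (rotation vector, rad) and "tvec" (3), from world to camera coordinates, as OpenCV has them. Camera axes: x right, y down, z forward; pixel columns grow to the right and rows downward; lengths in m; the calibration is good to about 2 mm. A picture is of the moment at which its call begins.
- ctrl.close_job(): hands the job in; it is judged then, once.
The state is a dict: "time": time; "joint_positions": joint angles; "qd": joint speeds; "joint_torque": joint torques, N m; "position": TCP position; "tool_rot": TCP orientation; "ft_force": force on the tool from outside, world axes, zero at the start; "torque": the same for the moment, N m; "grip_width": opening from 0.0 (shut) to 1.0 (fully open); "grip_force": force on a finger pad.
Only numpy, scipy, OpenCV 4.12 (cv2) and the standard library are available. Lean on these libraries where they do the work, as an engineer would, in place of code of your own. Each camera call takes 0.05 s, during which the arm holds its last target. There are 200 camera calls.

## Working session

There is one attempt and no reset: what is moved stays moved. The work goes in short steps, Python scripts to look and compute and a shell command to move; the robot and the scene stay as the last step left them, time stands still between calls to the robot, and variables do not carry over. Pictures are saved under pics/ and viewed, at most 10 in all, crops included, and the job is handed in when it is done.

```bash
mkdir -p pics; cat > h.py <<'E'
import numpy as np, cv2
from bench import ctrl
def cam(n):
    d=ctrl.get_image(n); R=cv2.Rodrigues(np.array(d['rvec'],float))[0]; t=np.array(d['tvec'],float)
    f=240/np.tan(np.radians(d['fov_y'])/2); return d,R,t,f
def ray(c,u,v,z):
    d,R,t,f=c; o=-R.T@t; r=R.T@np.array([(u-d['cx'])/f,(v-d['cy'])/f,1]); return o+r*(z-o[2])/r[2]
def pts(c):
    d,R,t,f=c; v,u=np.mgrid[:480,:640]; Z=d['depth']
    P=np.stack([(u-d['cx'])/f*Z,(v-d['cy'])/f*Z,Z],-1); return (P-t)@R
E
python3 - <<'E'
from h import *
for n in('top','side'):
    c=cam(n); cv2.imwrite(f'pics/{n}0.png',c[0]['image'][...,::-1]); np.savez(f'{n}0.npz',P=pts(c),im=c[0]['image']); print(n,-c[1].T@c[2],c[0]['fov_y'],c[1][2])
s=ctrl.get_state();print(s)
E
```

```text
top [0.38092974 0.00768808 0.91439268] 47.692564493554194 [ 0.16771476 -0.02823394 -0.98543118]
side [0.35136448 0.69693346 0.61457494] 45.11359072441976 [ 0.18427394 -0.7702392  -0.61055277]
{'time': 0.1, 'joint_positions': array([-1.15490931,  0.32172385, -0.07010043,  1.45156549,  0.02262001,
        1.37078611, -0.05687446]), 'qd': array([-1.08523497e-03,  4.68032917e-04,  5.78029742e-05, -2.55202158e-03,
       -2.56945640e-04,  6.64310550e-05,  8.75197415e-04]), 'joint_torque': array([ 9.86875375e-05, -4.92572200e+01, -4.05531870e-01, -3.13398993e+01,
       -6.40429440e-02,  3.93975258e-02,  7.12976907e-05]), 'position': array([0.25403953, 0.59776166, 0.22158098]), 'tool_rot': array([-6.26730809e-01, -3.07820570e+00,  2.63848570e-03]), 'ft_force': array([ 0.47019989, -0.42735152,  0.04432203]), 'torque': array([-0.00891026,  0.04223659,  0.00292458]), 'grip_force': 0.0, 'grip_width': 0.9996515979136298}
```

View pics/top0.png

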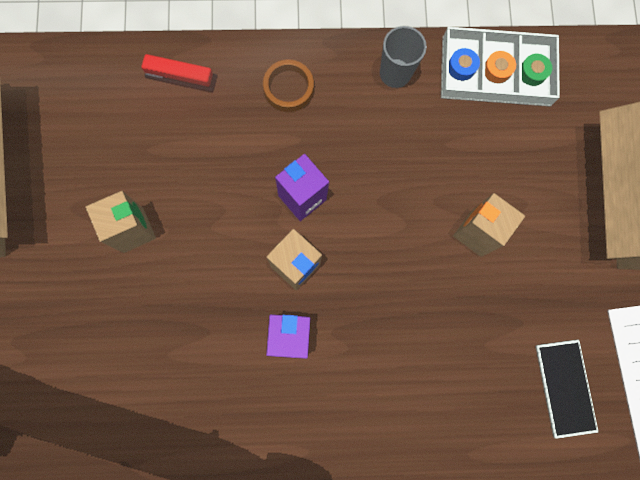

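View pics/side0.png

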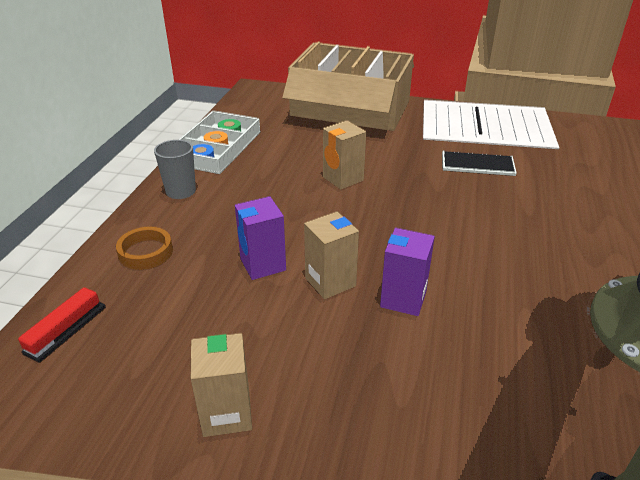

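The top view shows the green-sticker kraft carton at about (118,215), with its tail on the right edge at (121,211). Blue kraft is at (295,258) and orange kraft at (492,220). 
Look-alikes are purple cartons with blue stickers at (303,183) and (289,336), and the green, orange and blue rolls in the tray at (537,68), (501,66) and (464,64). 
In the side view the green carton is at (220,385), with its tail on the far edge at (217,343). I choose the kraft one with the green tail.

```bash
python3 - <<'E'
from h import *
D=np.load('top0.npz');P,im=D['P'],D['im'];hsv=cv2.cvtColor(im,cv2.COLOR_RGB2HSV)
for nm,(u0,v0,u1,v1) in dict(green=(70,170,170,260),blue=(255,220,335,295),orange=(445,185,535,265)).items():
    m=np.zeros((480,640),bool);m[v0:v1,u0:u1]=1
    m&=(abs(P[...,2]-.11)<.008)
    q=P[m];r=cv2.minAreaRect(q[:,:2].astype(np.float32)*1000)
    h=hsv[...,0];lo,hi={'green':(45,85),'blue':(100,125),'orange':(5,16)}[nm]
    s=m&(h>lo)&(h<hi)&(hsv[...,1]>(190 if nm=='orange' else 120))
    c=np.array(r[0])/1000;t=P[s].mean(0)[:2];print(nm,r,np.median(q[:,2]),'tail',t,s.sum(),'yaw of x',np.degrees(np.arctan2(*(t-c)[::-1])))
Z=P[...,2]
for u,v in [(3,150),(3,230),(25,150),(60,215),(60,150),(175,70)]:print((u,v),P[v,u])
D=np.load('side0.npz');Q=D['P'];m=(Q[...,2]>.02)&(Q[...,1]>.2)&(Q[...,1]<.65)&(abs(Q[...,0]-.4)<.3)
n,l,st,ce=cv2.connectedComponentsWithStats(m.astype(np.uint8))
for i in range(1,n):
    if st[i,4]>100:print('side blob',st[i],Q[l==i].min(0),Q[l==i].max(0))
cv2.imwrite('pics/crop.png',cv2.resize(im[160:270,60:180,::-1],None,fx=4,fy=4))
E
```

```text
green ((576.552001953125, 292.08050537109375), (61.53830337524414, 61.09844970703125), 23.910484313964844) 0.10873975085265748 tail [0.58439318 0.27624265] 240 yaw of x -63.66041869245814
blue ((508.3240966796875, 17.690502166748047), (60.7996711730957, 60.02982711791992), 45.65906524658203) 0.10859798081365098 tail [0.49635328 0.00536036] 257 yaw of x -134.15287734049062
orange ((557.5374145507812, -296.6802062988281), (61.415435791015625, 61.9732666015625), 50.44300842285156) 0.10848867791659017 tail [nan nan] 0 yaw of x nan
(3, 150) [0.68632613 0.4639304  0.10166891]
(3, 230) [0.56001636 0.45574985 0.10110889]
(25, 150) [0.72317961 0.48241412 0.00160072]
(60, 215) [ 0.60673613  0.41816982 -0.00214665]
(60, 150) [ 7.22699150e-01  4.23162918e-01 -3.10962233e-04]
(175, 70) [0.85071258 0.21768839 0.03498593]
side blob [ 191  333   60   95 4774] [0.53753917 0.25396585 0.02009445] [0.6155811  0.33423898 0.11300634]
side blob [591 446  49  34 534] [0.24530392 0.49847581 0.33132207] [0.29071644 0.5969538  0.47422774]
side blob [ 12 472  74   8 307] [0.6438583  0.46052491 0.09847271] [0.69990149 0.48482842 0.11761318]<stdin>:9: RuntimeWarning: Mean of empty slice.
  ret = um.true_divide(
```

View pics/crop.png

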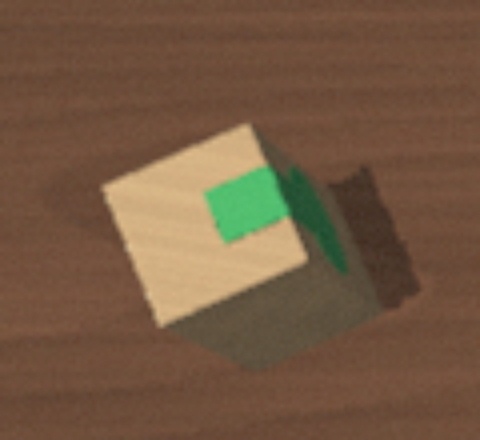

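The crop confirms it: kraft top, with the green tail and green round sticker on its right-hand (-y) side. It has to fall toward about (-0.41, +0.91), which ends 25 mm or more short of the wooden box at y≈0.456. I'll get the shift to a hover point behind the sticker.

```bash
cat > go.py <<'E'
from h import *
from scipy.spatial.transform import Rotation as Ro
def rel(p,yaw_d=np.radians(113.9)):
    s=ctrl.get_state();R=Ro.from_rotvec(s['tool_rot']).as_matrix()
    d=np.array([np.cos(yaw_d),np.sin(yaw_d),0]);z=np.array([0,0,-1.]);G=np.stack([d,np.cross(z,d),z],1)
    print('shift mm',(R.T@(np.array(p)-s['position'])*1000).round(1),'turn deg',np.degrees(Ro.from_matrix(R.T@G).as_rotvec()).round(2),'at',s['position'].round(4),'t',s['time'])
E
python3 -c "
from go import *
c=np.array([.5765,.292]);n=np.array([.405,-.914]);h=c+n*.085
rel([*h,.21])"
```

```text
shift mm [-478.4 -213.4   12. ] turn deg [-9.000e-02  4.000e-02  4.308e+01] at [0.254  0.5978 0.2216] t 0.1
```

```bash
python3 -m jog '[[[-478,-213,12,0,0,43,0],[-478,-213,12,0,0,43,0],[-478,-213,12,0,0,43,0],[-478,-213,12,0,0,43,0],[-478,-213,12,0,0,43,0],[-478,-213,12,0,0,43,0],[-478,-213,12,0,0,43,0],[-478,-213,12,0,0,43,0],[-478,-213,12,0,0,43,0],[-478,-213,12,0,0,43,0]]]' 10; python3 -c "
from go import *
rel([.611,.214,.21])"
```

```text
time: 1.1
position: [0.5957, 0.2308, 0.2108]
tool_rot: [-1.711, -2.634, 0.0]
ft_force: [0.6, 1.4, 0.4]
grip_width: 0.173
grip_force: 0.0
shift mm [-21.5   7.1   0.7] turn deg [-0.02 -0.01  0.09] at [0.5957 0.2308 0.2108] t 1.1
```

```bash
python3 -m jog '[[[0,0,0,0,0,0,0],[0,0,0,0,0,0,0],[0,0,0,0,0,0,0],[0,0,0,0,0,0,0]]]'; python3 - <<'E'
from go import *
rel([.611,.214,.085])
c=cam('top');im=c[0]['image'];P=pts(c);m=np.zeros((480,640),bool);m[170:260,70:170]=1;m&=abs(P[...,2]-.11)<.008
print(cv2.minAreaRect(P[m][:,:2].astype(np.float32)*1000))
w=cam('wrist');cv2.imwrite('pics/w1.png',np.hstack([cv2.resize(w[0]['image'],(400,300)),cv2.resize(im,(400,300))])[...,::-1])
E
```

```text
time: 1.5
position: [0.5937, 0.2345, 0.2109]
tool_rot: [-1.707, -2.636, -0.0]
ft_force: [-0.1, -0.6, -0.2]
grip_width: 0.007
grip_force: 0.0
shift mm [-25.9   7.4 125.9] turn deg [-0.02 -0.06  0.26] at [0.5937 0.2345 0.2109] t 1.5
((581.3234252929688, 321.4977111816406), (26.45745086669922, 12.118833541870117), 23.57470703125)
```

View pics/w1.png

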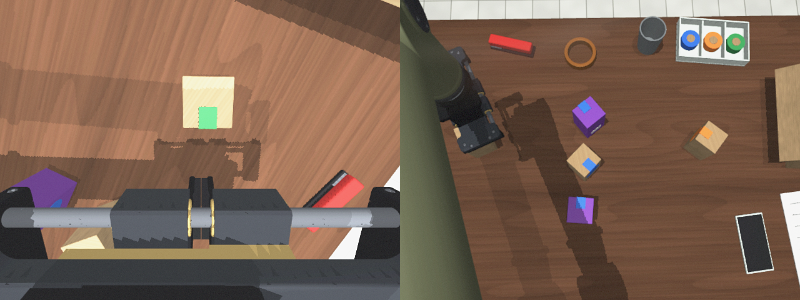

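The wrist view (left half) shows the carton square to the tool. Its tail is at (208,117) and the fingers are at (202,210), about 7 mm off sideways, which agrees with the numbers. Next I back off and go down.

```bash
python3 -m jog '[[[-26,7,0,0,0,0,0],[-26,7,30,0,0,0,0],[-26,7,70,0,0,0,0],[-26,7,100,0,0,0,0],[-26,7,120,0,0,0,0],[-26,7,126,0,0,0,0],[-26,7,126,0,0,0,0],[-26,7,126,0,0,0,0]]]'; python3 - <<'E'
from go import *
c=np.array([.5765,.292]);n=np.array([.405,-.914])
rel([*(c+n*.04),.085])
E
```

```text
time: 2.4
position: [0.6127, 0.2122, 0.0866]
tool_rot: [1.71, 2.634, 0.003]
ft_force: [0.0, 0.5, -0.2]
grip_width: 0.009
grip_force: 0.0
shift mm [47.6 -0.7  1.6] turn deg [ 0.14 -0.    0.11] at [0.6127 0.2122 0.0866] t 2.4
```

```bash
python3 -m jog '[[[30,0,0,0,0,0,0],[42,0,0,0,0,0,0],[50,0,0,0,0,0,0],[57,0,-2,0,0,0,0],[64,0,-4,0,0,0,0],[70,0,-7,0,0,0,0],[76,0,-10,0,0,0,0],[81,0,-12,0,0,0,0],[81,0,-12,0,0,0,0],[81,0,-12,0,0,0,0]]]'; python3 - <<'E'
from go import *
c=cam('side');cv2.imwrite('pics/s2.png',c[0]['image'][...,::-1])
rel([.6,.2,.085])
E
```

```text
time: 3.4
position: [0.5788, 0.2856, 0.097]
tool_rot: [-1.711, -2.635, 0.0]
ft_force: [0.8, -0.9, -0.2]
grip_width: 0.001
grip_force: 0.1
shift mm [-86.4 -15.3  11.9] turn deg [-0.02  0.02  0.07] at [0.5789 0.2852 0.0969] t 3.45
```

View pics/s2.png

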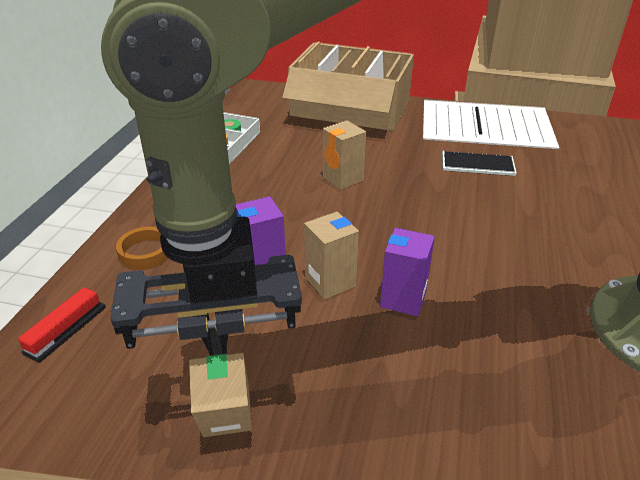

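The side view shows the carton at (220,395), tilting away from the fingers, with its tail at (217,367). The other cartons haven't moved. I'll push a little further.

```bash
python3 -m jog '[[[6,0,-2,0,0,0,0],[12,0,-4,0,0,0,0],[18,0,-5,0,0,0,0],[18,0,-5,0,0,0,0],[18,0,-5,0,0,0,0],[18,0,-5,0,0,0,0],[18,0,-5,0,0,0,0]]]'; python3 - <<'E'
from go import *
c=cam('side');cv2.imwrite('pics/s3.png',c[0]['image'][...,::-1])
Q=pts(c);m=(Q[...,2]>.02)&(Q[...,2]<.075)&(Q[...,1]>.25)&(Q[...,1]<.46)&(abs(Q[...,0]-.55)<.1);print(m.sum(),Q[m].min(0),Q[m].max(0))
E
```

```text
time: 4.15
position: [0.5717, 0.3016, 0.102]
tool_rot: [1.712, 2.634, -0.0]
ft_force: [-0.2, -0.8, 0.1]
grip_width: 0.003
grip_force: 0.0
4138 [0.49780655 0.31459188 0.02000433] [0.59081507 0.41508069 0.06329938]
```

View pics/s3.png

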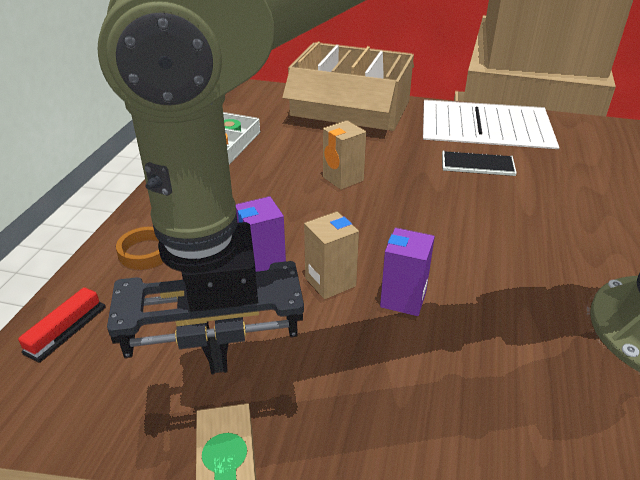

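The carton now lies flat with the green disc up at (224,455), and the fingers are clear of it at (218,365). I'll retreat upward, settle and check.

```bash
python3 -m jog '[[[-10,0,-20,0,0,0,0],[-20,0,-60,0,0,0,0],[-20,0,-100,0,0,0,0],[-20,0,-120,0,0,0,0],[-20,0,-120,0,0,0,0],[-20,0,-120,0,0,0,0],[-20,0,-120,0,0,0,0],[-20,0,-120,0,0,0,0],[-20,0,-120,0,0,0,0],[-20,0,-120,0,0,0,0]]]'; python3 - <<'E'
from go import *
c=cam('side');Q=pts(c);h=cv2.cvtColor(c[0]['image'],cv2.COLOR_RGB2HSV)
m=(abs(Q[...,2]-.06)<.008)&(Q[...,1]>.25)&(Q[...,1]<.44)&(abs(Q[...,0]-.55)<.1);q=Q[m]
u,s,v=np.linalg.svd(q-q.mean(0),full_matrices=False);print(m.sum(),q.min(0),q.max(0),'normal',v[2],cv2.minAreaRect(q[:,:2].astype(np.float32)*1000))
g=m&(abs(h[...,0].astype(int)-65)<20)&(h[...,1]>120);print('sticker',g.sum(),Q[g].mean(0))
E
```

```text
time: 5.2
position: [0.5795, 0.2836, 0.2213]
tool_rot: [-1.711, -2.634, 0.002]
ft_force: [-0.5, -0.6, -0.3]
grip_width: 0.005
grip_force: 0.0
4093 [0.49786684 0.31402593 0.05272621] [0.5900798  0.41525085 0.06317719] normal [ 0.00175956  0.00638541 -0.99997807] ((544.1693115234375, 368.4315185546875), (60.067630767822266, 97.04383850097656), 23.675386428833008)
sticker 1555 [0.53784813 0.38271467 0.06033337]
```

```bash
python3 -c "
from bench import ctrl
print(ctrl.close_job())"
```

```text
the job is handed in; nothing more can be done
None
```

The green-sticker carton was tipped over its bottom edge and lies flat, sticker up, about 90 mm from where it stood; the orange and blue cartons still stand, the arm is clear, and the job is handed in at about 5 s (no verdict was returned).

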